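Refit the wing knob on the swivel stove and hold the gas valve pressed

ROBOT

A 7-joint arm with a two-finger parallel gripper is mounted at the origin on the work surface. World frame = base frame: x ahead of the robot, y to its left, z up, the work surface at z = 0. Lengths are in m, angles in rad, forces in N, time in s.
With the tool pointing down it reaches from about 0.4 to 0.875 m from the base axis. Payload 6.5 kg.
Tool frame: the origin (TCP) lies at the very end of the fingers, on their centre line; the grasp point (between the pads) lies 19 mm behind it; z points along the fingers, y is the line along which they close (so a half turn about z gives the same grasp; the last joint's range is limited). The gripper opens to 88 mm and grips with 3 to 60 N. Pads are 18 mm wide; open, the fingers measure 123 mm over their backs; the gripper's body (75 mm by 187 mm) begins 45 mm behind the grasp point.
Start: joints at [-1.343, 0.536, -0.004, 1.538, 0.003, 1.067, -0.071], TCP at [0.188, 0.622, 0.239] pointing down, gripper open.
Joint ranges: [-2.7, 2.7], [-0.37, 2.16], [-1.27, 1.26], [0.24, 2.4], [-1.31, 4.45], [0.19, 1.91], [-2.76, 2.76]. Speed limits (rad/s): [2.39, 2.39, 3.14, 3.14, 3.14, 3.14, 3.14].

INTERFACE

Orientations are given as [roll, pitch, yaw] about the fixed x, y, z axes, in that order (R = Rz(yaw) Ry(pitch) Rx(roll)).
In Python, from plant import r, vision, order, status gives the robot as it stands. Calls block until the motion is done:
- r.goto(position, orientation): joint-space move of the TCP to a pose.
- r.move_linear(position, frame=None, speed=0.15): straight line of the TCP; frame=None keeps the orientation; speed is the mean speed in m/s.
- r.move_joints(angles): joint-space move.
- r.gripper_to(opening, newtons=None): finger opening in m; newtons is the grip in N (None keeps the last); returns when the fingers have stopped.
- r.hold(seconds).
- r.ik(position, orientation): joint angles nearest the present ones, or None.
- vision.read_camera(name): name is "scene" or "top" or "wrist"; returns a dict with "image" (480x640x3 uint8, blue, green, red), "mtx" (3x3 intrinsics, pixels), "dist" ([k1, k2, p1, p2, k3] as OpenCV has them; the pictures are not rectified), "xyz" and "orientation" of the camera in the world; the wrist camera has in their place "mount" (4x4, takes a point from camera to tool coordinates, whose origin is the TCP and whose axes are the flange's). Camera axes: x right, y down, z forward; pixel columns grow to the right and rows downward; lengths in m; the calibration is good to about 2 mm. A picture is of the moment at which its call begins: read the wrist's pose just before it. There is no depth.
A pose or a line that the arm cannot do raises r.MotionError and nothing moves.
- order.sign_off(): hands the job in; it is judged then, once.
Readings, each from a call of its own:
- status.get_clock(): time.
- status.get_joint_pos(): joint angles.
- status.get_dq(): joint speeds.
- status.get_joint_efforts(): joint torques, N m.
- status.get_position(): TCP position.
- status.get_eef_rot(): TCP orientation.
- status.get_ft_force(): force on the tool from outside, world axes, zero at the start.
- status.get_ft_torque(): the same for the moment, N m.
- status.get_opening(): finger opening in m.
- status.get_grasp_force(): force on a finger pad.
Only numpy, scipy, OpenCV 4.12 (cv2) and the standard library are available. Lean on these libraries where they do the work, as an engineer would, in place of code of your own. Each camera call takes 0.05 s, during which the arm holds its last target. There are 200 camera calls.

TASK

Turn the little stove on its swivel anticlockwise (it has a red upright grip for this) until it comes up against its stop with the control side towards you. Then pick up the loose black knob, fit it right way round over the brass D-shaped spindle (white stripe towards the red tick) so that it goes fully on, and push it down until the spring-loaded spindle is at the bottom of its travel. Finish still gripping the knob and keeping it pressed down, with the stove left at its stop and the other things on the counter undisturbed.

Things in the scene. Friction and masses are not known exactly. Their poses are not given: they have to be found in the camera images.
- stove (a joint): Turn of the one-burner table stove on its swivel base, rad: grows anticlockwise seen from above, up to the stop at 1.30, where the control side faces the robot within 20 degrees. Starts turned away, at 0.2 to 0.7. Stiff (about 5 N at the red grip), stays where left
- stove_axis (a point): Swivel axis of the stove (vertical), at the middle of its deck, the top plate 85 mm above the table. Stove: steel box 240 x 240 mm; its x axis turns with it and points from the control side to the burner; the four-armed pan support rises 26 mm above the deck
- stove_grip (a point): Middle (half-way up) of the red upright round grip for turning the stove: 21 mm across, 48 mm tall, standing on the deck 124 mm from the swivel axis (stove frame x -90, y +85 mm). Its top is 133 mm above the table
- spindle_tip (a point): Top end, on the axis, of the brass D-shaped valve spindle standing 34 mm out of the deck (stove frame x -90, y -40 mm), carried round by the stove. 12 mm across, with a flat 2.5 mm from the axis on its +x side (the stove's +x, where a red tick lies on the deck); its last 4 mm taper. z up. It cannot rotate in the stove
- spindle (a joint): How far the spindle is pressed down, m: 0 up, 0.008 fully down. A spring pushes it up with 3.5 N at the top of its travel and 9 N at the bottom
- knob_center (a point): Centre of the loose black wing knob, a bar 58 long (x), 24 wide (y), 36 mm tall (z), 60 g, standing bore down on the table. White stripe on top at the +x end. In its underside, on the axis, a blind D bore 20 mm deep, 1.2 mm wider all round than the spindle, flat on the +x side. Fully on, this centre is 2 mm below the spindle's tip, the underside 14 mm above the deck (6 mm when pressed down)
- knob_pointer (a point): Outer end of the white stripe on top of the knob: 27 mm along the knob's +x from its axis, at its top
- oil_bottle: Bystander: green glass oil bottle, 66 mm across, 230 mm tall; origin at the centre of its underside
- spice_jar: Bystander: amber spice jar with red cap, 52 mm across, 85 mm tall; origin at the centre of its underside
- cheese_wheel: Bystander: yellow cheese wheel, 168 mm across, 70 mm tall; origin at the centre of its underside
- sauce_bowl: Bystander: white bowl, 96 mm across, 45 mm tall; origin at the centre of its underside
- scraper: Bystander: wooden-handled spatula lying flat, about 260 mm long along its x axis; origin under the middle of its length
- pepper_mill: Bystander: dark wooden pepper mill, 56 mm across, 180 mm tall; origin at the centre of its underside
- salt_cup: Bystander: steel cup, 72 mm across, 70 mm tall; origin at the centre of its underside
Not all that is in view belongs to the job. Of the things like the part that bears knob_center, leave any that is pink; of the rest the smaller one is meant.

How it is judged:
On the way, in this order (a step that is already met when the one before it is completed fails the run):
1. the stove is turned to its stop while the knob still stands on the table (value of joint stove above 1.24 rad and distance of knob_center from where it was at the start of the episode below 0.05 m), for 0.2 s.
2. the knob is gripped and lifted clear of the table (height (world z) of knob_center above 0.04 m and contact force between the fingers and knob above 1 N), for 0.1 s.
3. the knob is on the spindle, right way round, to the end of its bore (z of knob_center in the frame of spindle_tip below 0.0015 m and horizontal distance between knob_center and spindle_tip below 0.003 m and x of knob_pointer in the frame of spindle_tip above 0.022 m and angle between the z axis of knob_center and the z axis of spindle_tip, either way round below 0.12 rad), for 0.2 s.
At the end, for the whole second after the job is handed in: Stove within 0.06 rad of its stop; knob fully on the spindle (within 3.5 mm), 3 mm of its axis, 0.12 rad of upright, stripe to the red tick; spindle down at least 5.5 of 8 mm; knob gripped, at rest, pressing on it over 3 N; bystanders within 40 mm of their places (all of step 3 and value of joint stove above 1.24 rad and value of joint spindle above 0.0055 m and contact force between knob and spindle above 3 N and contact force between the fingers and knob above 2 N and linear speed of knob below 0.02 m/s and distance of each of oil_bottle, spice_jar, cheese_wheel, sauce_bowl, scraper, pepper_mill, salt_cup from where it was at the start of the episode below 0.04 m); the arm keeps its last pose, push and grip.
It fails at once if a bystander was knocked about (moved more than 60 mm) (distance of any of oil_bottle, spice_jar, cheese_wheel, sauce_bowl, scraper, pepper_mill, salt_cup from where it was at the start of the episode above 0.06 m).
It fails at once if the spindle was rammed (more than 80 N) (contact force between knob and spindle above 80 N).
It also fails if it takes over 54 s, if anything falls off the work surface, if the arm or the gripper's body presses on something with over 40 N, if the wrist force passes 120 N, or if a joint passes its speed limit or range.

## Working session

There is one attempt and no reset: what is moved stays moved. The work goes in short steps, each a Python script; the robot and the scene stay as the last script left them, time stands still between calls to the robot, and variables do not carry over. Pictures are saved under pics/ and viewed, at most 10 in all, crops included, and the job is handed in when it is done.

```bash
ls; mkdir -p pics
python3 - <<'E'
from plant import r, vision, order, status
import cv2,numpy as np,pickle
d={}
for n in ["scene","top"]:
    c=vision.read_camera(n); d[n]=c; cv2.imwrite(f"pics/{n}0.png",c["image"])
    print(n,c["mtx"],c["dist"],c["xyz"],c["orientation"])
pickle.dump(d,open("cams.pkl","wb"))
print(status.get_clock(), status.get_position(), status.get_eef_rot())
E
```

```text
pics
scene [[465.57999833   0.         310.8329739 ]
 [  0.         465.57999833 244.46760764]
 [  0.           0.           1.        ]] [-0.08545605  0.          0.          0.          0.        ] [1.16498523 0.54420461 0.71150393] [-2.20986742 -0.02086623  2.3413479 ]
top [[534.89634003   0.         321.82553121]
 [  0.         534.89634003 237.78106324]
 [  0.           0.           1.        ]] [-0.12160553  0.          0.          0.          0.        ] [ 0.42843541 -0.03784052  1.38207511] [-3.06607320e+00  1.18292174e-03 -1.57828115e+00]
0.1 [0.18811387 0.62161135 0.23792442] [-3.14001700e+00  1.33123607e-04  2.84784785e+00]
```

View pics/top0.png

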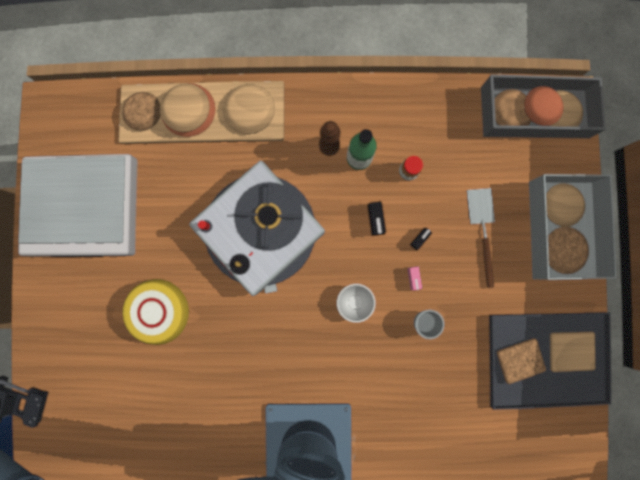

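View pics/scene0.png

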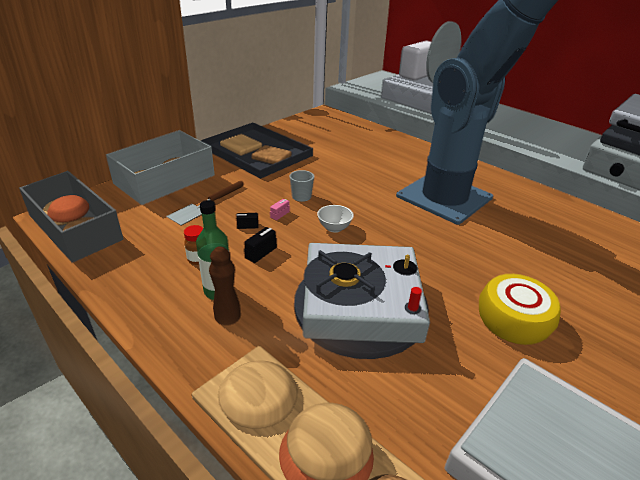

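Candidates for the knob in the top view: larger black at (377,218), smaller black at (421,239) and pink at (415,279). The pink one is excluded, and of the two black ones the smaller, at (421,239), fits. The stove's red grip is at (204,226) and its spindle at (239,264). Next I'll confirm the knob in one crop and measure.

```bash
cat > h.py <<'E'
import cv2,numpy as np
from scipy.spatial.transform import Rotation as Ro
def cam(c,T=None):
    """R,t of the camera in world; T = tool 4x4 for the wrist camera"""
    if "mount" in c:
        M=T@np.array(c["mount"]); return M[:3,:3],M[:3,3]
    return Ro.from_euler("xyz",c["orientation"]).as_matrix(),np.array(c["xyz"])
def ray(c,uv,T=None):
    R,t=cam(c,T)
    p=cv2.undistortPoints(np.array(uv,float).reshape(-1,1,2),np.array(c["mtx"]),np.array(c["dist"]))[:,0]
    return t,np.c_[p,np.ones(len(p))]@R.T
def onplane(c,uv,z,T=None):
    t,d=ray(c,uv,T); return t+d*((z-t[2])/d[:,2])[:,None]
def tri(rays):
    A=np.zeros((3,3));b=np.zeros(3)
    for t,d in rays:
        d=d[0]/np.linalg.norm(d[0]);P=np.eye(3)-np.outer(d,d);A+=P;b+=P@t
    return np.linalg.solve(A,b)
def proj(c,X,T=None):
    R,t=cam(c,T)
    return cv2.projectPoints(((np.atleast_2d(X)-t)@R).astype(float),np.zeros(3),np.zeros(3),np.array(c["mtx"]),np.array(c["dist"]))[0][:,0]
def blobs(mask,off=(0,0),amin=5):
    n,l,s,ce=cv2.connectedComponentsWithStats(mask.astype(np.uint8))
    return [(s[i,4],ce[i]+off,l==i) for i in range(1,n) if s[i,4]>=amin]
def toolT(p,e):
    T=np.eye(4);T[:3,:3]=Ro.from_euler("xyz",e).as_matrix();T[:3,3]=p;return T
E
python3 - <<'E'
from h import *
import pickle
d=pickle.load(open("cams.pkl","rb"))
t=d["top"];s=d["scene"]
def crop(c,x,y,w,h,W,H): return cv2.resize(c["image"][y:y+h,x:x+w],(W,H),interpolation=cv2.INTER_CUBIC)
a=crop(t,360,190,100,75,400,300);b=crop(s,225,185,100,75,400,300)
e=crop(t,185,190,120,90,400,300);f=crop(s,370,240,80,60,400,300)
cv2.imwrite("pics/crop1.png",np.vstack([np.hstack([a,b]),np.hstack([e,f])]))
for n,c in d.items():
    hsv=cv2.cvtColor(c["image"],cv2.COLOR_BGR2HSV)
    red=((hsv[...,0]<6)|(hsv[...,0]>174))&(hsv[...,1]>170)&(hsv[...,2]>80)
    print(n,[(k,q.round(1)) for k,q,_ in blobs(red)])
    blk=hsv[...,2]<60
    for k,q,m in blobs(blk,amin=40):
        if (n=="top" and 360<q[0]<440 and 195<q[1]<260):
            print("blk",k,q.round(1),cv2.minAreaRect(np.argwhere(m)[:,::-1].astype(np.float32)), onplane(c,[q],0.036))
g=onplane(t,[(204,224.5)],0.133)[0];sp=onplane(t,[(238.5,263.5)],0.119)[0]
print(g,sp,np.linalg.norm((g-sp)[:2]))
E
```

```text
scene [(np.int32(1466), array([408.7,  27.2])), (np.int32(5), array([398.6,  10.2])), (np.int32(7), array([386.4,  63.9])), (np.int32(224), array([192.3, 232.3])), (np.int32(7), array([387.3, 265.9])), (np.int32(242), array([523.4, 295.7])), (np.int32(235), array([414.2, 298.6]))]
top [(np.int32(273), array([413. , 164.7])), (np.int32(58), array([203.5, 225. ]))]
blk 315 [375.1 216. ] ((375.8899841308594, 218.22998046875), (31.254119873046875, 13.57645034790039), 81.8698959350586) [[ 0.58471822 -0.17245054  0.036     ]]
blk 130 [417.9 240.5] ((419.8934020996094, 238.82785034179688), (8.322397232055664, 21.638233184814453), 39.80556869506836) [[ 0.52164422 -0.28015717  0.036     ]]
[0.55650809 0.24089411 0.133     ] [0.46444165 0.16067328 0.119     ] 0.1221131072699083
```

View pics/crop1.png

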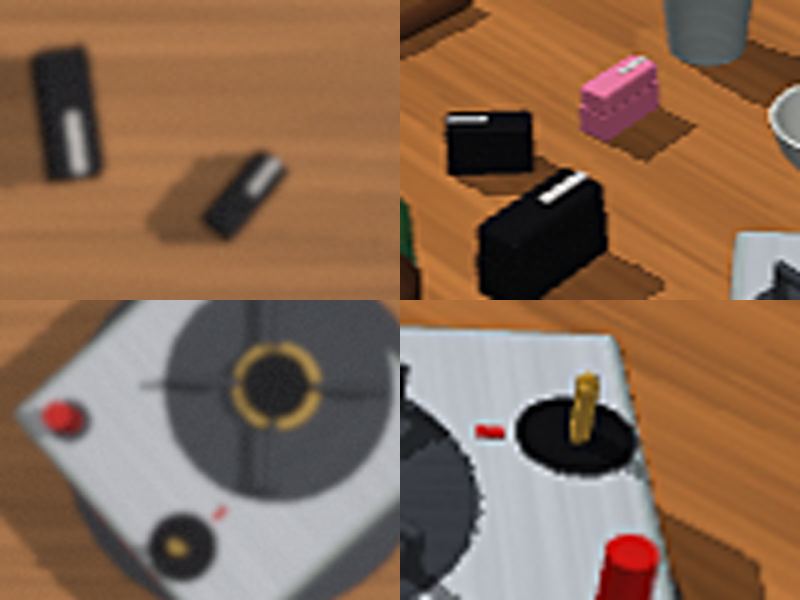

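The crop confirms it: the smaller black knob is centred at top px ≈(421,239), with its stripe towards the upper right (yaw ≈ −41°). The brass spindle tip is at (238,263.5) and the grip top at (203.5,224.5). The stove's x axis is at ≈ −49°, and its swivel axis at about (0.552, 0.119). Next I'll turn it, gripping the red post and following the arc with force checks.

```bash
cat > turn.py <<'E'
from h import *
from plant import r, vision, order, status
A=np.array([.5526,.1191]);rad=.124;ph0=np.deg2rad(87.7);Z=.097
def P(ph,z): return [*(A+rad*np.array([np.cos(ph),np.sin(ph)])),z]
best=None
for off in (0,-np.pi):
    js=[r.ik(P(ph0+a,Z),[np.pi,0,ph0+a+off]) for a in np.linspace(0,1.15,6)]
    print(off,[None if j is None else np.round(j[[6]] if hasattr(j,'shape') else j[6],2) for j in js])
    if best is None and all(j is not None for j in js): best=off
off=best
r.gripper_to(.055,20)
r.goto(P(ph0,.20),[np.pi,0,ph0+off]); r.move_linear(P(ph0,Z),speed=.12)
print("down",status.get_ft_force().round(1) if hasattr(status.get_ft_force(),'round') else status.get_ft_force())
r.gripper_to(0.0,20); print("open",status.get_opening(),status.get_grasp_force())
if status.get_opening()<.015: raise SystemExit("missed")
a=0
while a<66:
    a+= 6 if a<30 else 1.5
    ph=ph0+np.deg2rad(a)
    r.move_linear(P(ph,Z),[np.pi,0,ph+off],speed=.08 if a<=30 else .04)
    f=np.array(status.get_ft_force()); ft=f[:2]@[-np.sin(ph),np.cos(ph)]
    print(a,f.round(1),round(ft,1),status.get_clock())
    if ft<-18: break
r.hold(.3)
p=np.array(status.get_position()); print(p,np.rad2deg(np.arctan2(*(p[:2]-A)[::-1])),np.linalg.norm(p[:2]-A))
E
python3 turn.py
```

```text
0 [array([-0.25]), array([-0.07]), array([0.12]), array([0.32]), array([0.54]), array([0.77])]
-3.141592653589793 [array([2.41]), array([2.58]), array([-2.39]), array([-2.13]), array([-1.87]), array([-1.59])]
down [-0.3  0.1 -0.7]
open 0.02007468716318194 19.999946113675833
6 [-0.9 -1.1  2.9] 0.9 4.6
12 [-1.1 -2.6  3.9] 1.5 4.9083
18 [ 0.7 -2.9  3.4] 0.1 5.2167
24 [ 1.9 -4.6  4. ] -0.1 5.525
30 [ 2.6 -6.   2.8] 0.5 5.8333
31.5 [ 5.6 -3.6 -0.9] -3.1 6.0833
33.0 [ 6.  -3.4 -1.3] -3.4 6.3333
34.5 [ 6.4 -3.5 -2.5] -3.6 6.5833
36.0 [ 6.6 -3.  -2.8] -3.8 6.8333
37.5 [ 7.2 -3.3 -2.2] -4.0 7.0833
39.0 [ 6.8 -3.  -2.9] -3.7 7.3333
40.5 [ 7.5 -2.9 -3.4] -4.1 7.5833
42.0 [ 6.7 -4.2 -4.4] -2.5 7.8333
43.5 [ 7.9 -3.7 -3.9] -3.5 8.0833
45.0 [ 8.3 -3.8 -4.9] -3.5 8.3333
46.5 [ 8.5 -3.3 -4.7] -3.7 8.5833
48.0 [ 8.4 -3.2 -4.7] -3.6 8.8333
49.5 [ 8.8 -4.  -5.6] -3.1 9.0833
51.0 [ 9.4 -4.7 -6.2] -2.7 9.3333
52.5 [10.7 -3.3 -5.5] -4.3 9.5833
54.0 [ 9.3 -3.2 -7.2] -3.2 9.8333
55.5 [11.  -2.9 -7.3] -4.2 10.0833
57.0 [10.3 -2.9 -7.1] -3.5 10.3333
58.5 [10.6 -3.5 -6.6] -3.0 10.5833
60.0 [ 16.    5.  -17.8] -12.8 10.8333
61.5 [ 19.8  11.2 -25. ] -19.8 11.0833
[0.4528081  0.18825802 0.09759297] 145.2771773994953 0.12141357049203955
```

The stove came up against its stop at about 59° of turn, where the tangential force jumped to 20 N. Next I'll release the grip, retreat and look at the knob with the wrist camera.

```bash
cat > s2.py <<'E'
from h import *
from plant import r, vision, order, status
import pickle
r.gripper_to(.05,20)
p=np.array(status.get_position()); r.move_linear([p[0],p[1],.28],speed=.25)
K=np.array([.525,-.287]); ky=np.deg2rad(-41)
S=np.array([.462,.06])
for o in (0,np.pi):
    print(o,[None if j is None else np.round(j,2) for j in (r.ik([*K,.006],[np.pi,0,ky+o]),r.ik([*S,.1],[np.pi,0,.16+o]),r.ik([*K,.28],[np.pi,0,ky+o]))])
t=vision.read_camera("top"); cv2.imwrite("pics/top1.png",t["image"])
o=np.pi if r.ik([*K,.006],[np.pi,0,ky+np.pi]) is not None and r.ik([*S,.1],[np.pi,0,.16+np.pi]) is not None else 0
r.goto([K[0]-.06,K[1],.22],[np.pi,0,ky+o])
T=toolT(status.get_position(),status.get_eef_rot())
w=vision.read_camera("wrist"); cv2.imwrite("pics/w1.png",w["image"])
print(w["mount"],w["mtx"],w["dist"])
pickle.dump((t,w,T),open("s2.pkl","wb")); print("o",o,status.get_clock(),T)
print("knob expected",proj(w,[*K,.036],T))
a=cv2.resize(w["image"],(400,300)); b=cv2.resize(t["image"][190:325,180:360],(400,300),interpolation=cv2.INTER_CUBIC)
cv2.imwrite("pics/c2.png",np.hstack([a,b]))
E
python3 s2.py
```

```text
0 [array([-0.26,  1.16,  1.08,  1.83, -1.24,  1.02, -0.92]), array([-0.62,  0.5 ,  0.49,  2.13, -0.41,  0.6 , -1.25]), array([-0.3 ,  0.63,  1.1 ,  1.68, -0.6 ,  1.21, -1.34])]
3.141592653589793 [array([ 0.19,  0.81,  0.33,  1.8 , -0.42,  0.6 ,  1.63]), array([-0.29,  0.45,  0.08,  2.12, -0.07,  0.57,  1.57]), array([ 0.04,  0.44,  0.53,  1.66, -0.25,  1.1 ,  1.49])]
[[-3.41515876e-04 -9.51464488e-01 -3.07758366e-01  8.00853855e-02]
 [ 9.99999941e-01 -3.11001464e-04 -1.48197457e-04 -1.47554697e-04]
 [ 4.52913149e-05 -3.07758398e-01  9.51464538e-01 -1.45666154e-01]
 [ 0.00000000e+00  0.00000000e+00  0.00000000e+00  1.00000000e+00]] [[416.96561469   0.         311.87101768]
 [  0.         416.96561469 242.65964894]
 [  0.           0.           1.        ]] [-0.07183436  0.          0.          0.          0.        ]
o 3.141592653589793 14.6917 [[-7.56115965e-01  6.54437646e-01  1.24978014e-04  4.65755376e-01]
 [ 6.54437508e-01  7.56115649e-01  8.21015320e-04 -2.85651772e-01]
 [ 4.42805501e-04  7.02573090e-04 -9.99999655e-01  2.19876103e-01]
 [ 0.00000000e+00  0.00000000e+00  0.00000000e+00  1.00000000e+00]]
knob expected [[356.60038733 264.30252681]]
```

View pics/c2.png

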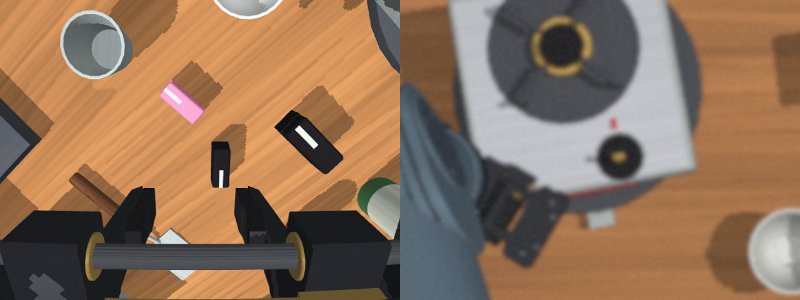

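The wrist view shows the knob at full-res ≈(352,264), with the stripe at its lower end (+x, away from the camera side), matching the prediction of (357,264). In the top view the stove is at its stop, with the spindle at ≈(278.5,260.6). Next I'll measure the stripe and grasp.

```bash
cat > s3.py <<'E'
from h import *
from plant import r, vision, order, status
import pickle
t,w,T=pickle.load(open("s2.pkl","rb"))
im=w["image"]; x0,y0=320,215
sub=im[y0:310,x0:390].astype(int)
wh=sub.min(2)>120
bs=blobs(wh,(x0,y0)); print([(k,c) for k,c,_ in bs])
k,c,m=max(bs,key=lambda b:b[0])
pts=np.argwhere(m)[:,::-1]+[x0,y0]
W=onplane(w,pts,.036,T)[:,:2]
mu=W.mean(0);u=np.linalg.svd(W-mu)[2][0]
if u@[np.cos(-.72),np.sin(-.72)]<0:u=-u
s=(W-mu)@u; print("stripe len",np.ptp(s),"yaw",np.rad2deg(np.arctan2(u[1],u[0])))
bl=blobs(sub.max(2)<60,(x0,y0),30);print([(k,c.round()) for k,c,_ in bl])
px=.5*np.ptp(s)/max(1,np.sqrt(len(s)))*0
K=mu+u*(s.max()-.027); print("K",K)
pickle.dump((K,u),open("knob.pkl","wb"))
top=onplane(t,[(278.5,260.6)],.119)[0];print("spindle top est",top)
E
python3 s3.py
```

```text
[(np.int32(197), array([353.38071066, 286.05076142]))]
stripe len 0.026307293281769308 yaw -41.709194082607475
[(np.int32(1885), array([352., 260.])), (np.int32(113), array([383., 305.]))]
K [ 0.52851128 -0.29255078]
spindle top est [0.47071169 0.06572311 0.119     ]
```

```bash
cat > s4.py <<'E'
from h import *
from plant import r, vision, order, status
import pickle
K,u=pickle.load(open("knob.pkl","rb"))
yaw=np.arctan2(u[1],u[0])+np.pi
r.gripper_to(.05,30)
r.goto([*K,.10],[np.pi,0,yaw]); r.move_linear([*K,.008],speed=.1)
f0=status.get_ft_force(); r.gripper_to(0,35)
print(f0,status.get_opening(),status.get_grasp_force())
if status.get_opening()<.018: raise SystemExit("missed")
r.move_linear([*K,.28],speed=.25)
T=toolT(status.get_position(),status.get_eef_rot()); w=vision.read_camera("wrist")
pickle.dump((w,T),open("s4.pkl","wb"))
print("exp pointer px",proj(w,(T@[-.027,0,-.028,1])[:3],T),status.get_clock(),status.get_opening())
cv2.imwrite("pics/w2.png",w["image"])
E
python3 s4.py
```

```text
[ 0.38959093 -0.06947061  0.11390521] 0.023712284927119756 35.00033425167203
exp pointer px [[312.41163999 428.83873784]] 18.375 0.023777543621437122
```

View pics/w2.png

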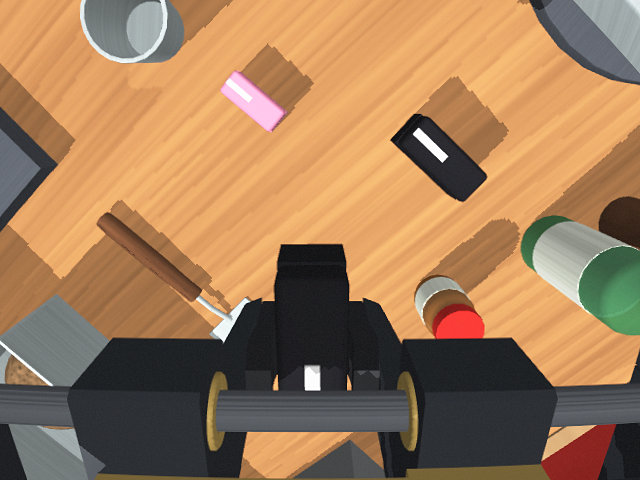

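The knob is held squarely: opening 23.7 mm, stripe at (312,375) on the tool −x side. Next I'll carry it over the burner so the wrist camera looks down on the spindle.

```bash
cat > s5.py <<'E'
from h import *
from plant import r, vision, order, status
import pickle
w,T=pickle.load(open("s4.pkl","rb"))
for q in ([.029,0,-.028],[.029,0,.008],[-.002,0,-.028],[.029,.012,-.028],[.029,-.012,-.028]): print(q,proj(w,(T@[*q,1])[:3],T).round(1))
th=np.deg2rad(9.5); S=np.array([.471,.065]); xd=np.array([np.cos(th),np.sin(th)])
r.goto([*(S+.085*xd),.28],[np.pi,0,th+np.pi]); r.move_linear([*(S+.085*xd),.19],speed=.2); r.hold(.2)
T=toolT(status.get_position(),status.get_eef_rot()); w=vision.read_camera("wrist")
pickle.dump((w,T),open("s5.pkl","wb")); cv2.imwrite("pics/w3.png",w["image"])
print("exp",proj(w,[*S,.119],T),status.get_clock(),status.get_opening())
E
python3 s5.py
```

```text
[0.029, 0, -0.028] [[312.4 283.1]]
[0.029, 0, 0.008] [[312.3 246. ]]
[-0.002, 0, -0.028] [[312.4 369.1]]
[0.029, 0.012, -0.028] [[351.6 283.1]]
[0.029, -0.012, -0.028] [[273.3 283.1]]
exp [[312.17166363  96.28731624]] 20.6167 0.023693049483605184
```

View pics/w3.png

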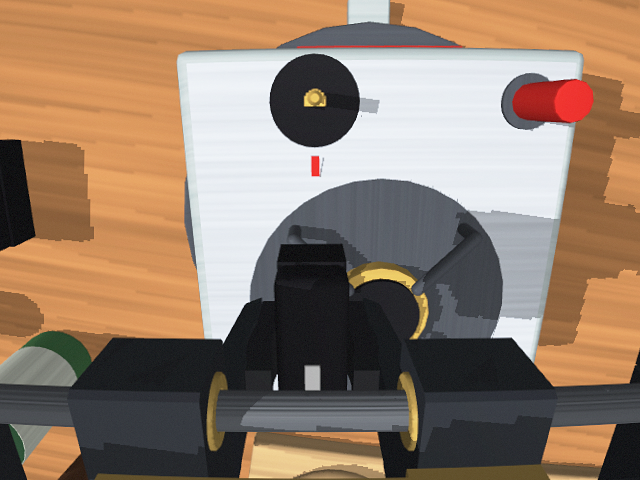

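The stove is at its stop, with the spindle at (315,98), the tick at (315.5,166) and the grip top at (573,101). I'll enlarge the spindle and the held knob, and compute the spindle position and stove yaw.

Run:
```python
from h import *
import pickle
w,T=pickle.load(open("s5.pkl","rb")); im=w["image"]
a=cv2.resize(im[80:120,288:342],(400,300),interpolation=cv2.INTER_NEAREST)
b=cv2.resize(im[235:395,240:385],(400,441)).astype(float); b=np.clip(b*3,0,255).astype(np.uint8)[:300+100]
b=cv2.resize(b,(400,400)); a=np.vstack([a,np.zeros((100,400,3),np.uint8)])
cv2.imwrite("pics/c3.png",np.hstack([a,b]))
hsv=cv2.cvtColor(im,cv2.COLOR_BGR2HSV)
br=(hsv[...,0]>12)&(hsv[...,0]<35)&(hsv[...,1]>80)&(hsv[...,2]>70)
br[:80]=0;br[120:]=0;br[:,:288]=0;br[:,342:]=0
for k,c,m in blobs(br): 
    p=np.argwhere(m)[:,::-1];print("brass",k,c,p.min(0),p.max(0),onplane(w,[c],.119,T))
red=((hsv[...,0]<6)|(hsv[...,0]>174))&(hsv[...,1]>150)&(hsv[...,2]>80)
for k,c,m in blobs(red,amin=20):
    p=np.argwhere(m)[:,::-1];print("red",k,c,p.min(0),p.max(0))
    if 300<c[0]<330: print("tick",onplane(w,[c],.0855,T))
# circles: project spindle outlines at guess
S=onplane(w,[(315.5,97.5)],.119,T)[0];print(S)
g=cv2.cvtColor(im,cv2.COLOR_BGR2GRAY)
# front deck edge: white/other transition per column
E=[]
for u in range(200,560,10):
    col=im[40:70,u].astype(int).min(1); i=np.argmax(np.diff(col)); 
    E.append((u,40+i+.5))
q=onplane(w,E,.085,T);l=cv2.fitLine(q[:,:2].astype(np.float32),cv2.DIST_HUBER,0,.01,.01).ravel()
print("front edge dir deg",np.rad2deg(np.arctan2(l[1],l[0])), "pt",l[2:], [e[1] for e in E])
sd=[]
for v in range(80,300,10):
    for lo,hi,s in((170,230,1),(520,600,-1)):
        row=im[v,lo:hi].astype(int).min(1);i=np.argmax(s*np.diff(row));sd.append((s,lo+i+.5,v))
for s in(1,-1):
    q=onplane(w,[x[1:] for x in sd if x[0]==s],.085,T);l=cv2.fitLine(q[:,:2].astype(np.float32),cv2.DIST_HUBER,0,.01,.01).ravel();print("side",s,np.rad2deg(np.arctan2(l[1],l[0])),l[2:])
```

```text
brass 367 [314.71389646  98.14986376] [304  88] [326 106] [[0.47166985 0.06639455 0.119     ]]
red 188 [374.13829787  46.13829787] [297  46] [461  47]
red 2911 [553.59086225 100.81277911] [512  79] [593 122]
red 135 [315.         165.85185185] [312 156] [318 175]
tick [[0.5092197  0.07312411 0.0855    ]]
[0.47129894 0.0667287  0.119     ]
front edge dir deg -79.97555 pt [0.4393466  0.08897525] [np.float64(51.5), np.float64(49.5), np.float64(49.5), np.float64(50.5), np.float64(49.5), np.float64(48.5), np.float64(48.5), np.float64(49.5), np.float64(49.5), np.float64(48.5), np.float64(47.5), np.float64(47.5), np.float64(47.5), np.float64(47.5), np.float64(46.5), np.float64(46.5), np.float64(46.5), np.float64(46.5), np.float64(47.5), np.float64(46.5), np.float64(47.5), np.float64(46.5), np.float64(46.5), np.float64(47.5), np.float64(47.5), np.float64(47.5), np.float64(47.5), np.float64(48.5), np.float64(48.5), np.float64(49.5), np.float64(49.5), np.float64(49.5), np.float64(49.5), np.float64(48.5), np.float64(50.5), np.float64(50.5)]
side 1 10.210678 [ 0.53883195 -0.00083407]
side -1 13.018647 [0.50090647 0.22946715]
```

View pics/c3.png

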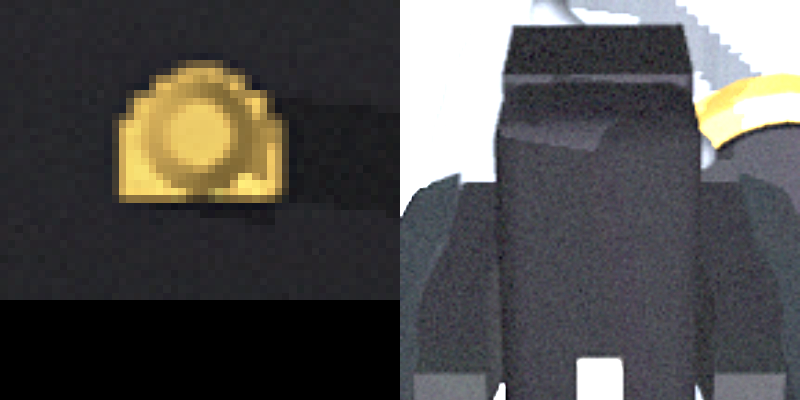

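The tapered tip's face is concentric, centred at ≈(314.4,97.1). The stove yaw is 10.0°, agreed by the front edge, the tick and one side edge. The held knob's edges match the prediction within ~0.6 mm. Next I'll insert stepwise with force checks.

```bash
cat > s6.py <<'E'
from h import *
from plant import r, vision, order, status
import pickle
w,T=pickle.load(open("s5.pkl","rb"))
th=np.deg2rad(10.0); S=onplane(w,[(314.4,97.1)],.119,T)[0][:2]+.0004*np.array([np.cos(th),np.sin(th)])
print("S",S); rot=[np.pi,0,th+np.pi]
r.gripper_to(0,40)
r.move_linear([*S,.19],rot,speed=.15); r.move_linear([*S,.132],speed=.1); r.hold(.2)
f0=np.array(status.get_ft_force()); print("f0",f0.round(2),status.get_position())
for z in np.arange(.129,.1065,-.0025):
    r.move_linear([*S,z],speed=.03)
    f=np.array(status.get_ft_force())-f0; print(round(z,4),f.round(1),np.round(status.get_position(),4),status.get_opening())
    if f[2]>14 or np.linalg.norm(f[:2])>15: print("JAM");break
print(status.get_clock())
E
python3 s6.py
```

```text
S [0.47159447 0.06622663]
f0 [ 0.29  0.35 -0.92] [0.47206602 0.06635372 0.13256322]
0.129 [-0.8 -1.1 -0.4] [0.4715 0.0662 0.1289] 0.02378493091788185
0.1265 [ 0.3 -0.1  0.7] [0.4714 0.0662 0.1263] 0.02359361761601907
0.124 [ 0.4 -0.5  0.3] [0.4714 0.0662 0.1238] 0.023863795567942207
0.1215 [-1.  -0.6 -0.3] [0.4717 0.0662 0.1214] 0.023862649822502673
0.119 [ 1.9  0.  -0.5] [0.4723 0.0663 0.1191] 0.02341145038348486
0.1165 [ 3.7 -0.1 -2.5] [0.4723 0.0664 0.1165] 0.0238143372263893
0.114 [ 5.5  0.5 -2.5] [0.4722 0.0663 0.1139] 0.02361294875966112
0.1115 [4.5 0.2 3. ] [0.4723 0.0663 0.1118] 0.023625530181397833
0.109 [5.1 1.6 3.8] [0.4723 0.0664 0.1091] 0.023494996520659287
0.1065 [4.8 0.6 3.2] [0.4723 0.0663 0.1065] 0.023472750912661572
24.975
```

It's sliding on with modest lateral load (+x 5 N). I'll shift +0.8 mm in x to relieve that, then press until the force shows the bottom stop.

```bash
cat > s7.py <<'E'
from h import *
from plant import r, vision, order, status
f0=np.array([.29,.35,-.92]); S=[.4724,.0662]
r.gripper_to(0,50)
r.move_linear([*S,.1065],speed=.02)
z=.1065
while z>.094:
    z-=.001; r.move_linear([*S,z],speed=.02)
    f=np.array(status.get_ft_force())-f0; print(round(z,4),f.round(1),np.round(status.get_position(),4))
    if f[2]>25: break
r.hold(.4); f=np.array(status.get_ft_force())-f0
print(f.round(1),status.get_ft_torque(),status.get_position(),status.get_eef_rot(),status.get_opening(),status.get_grasp_force(),status.get_clock())
t=vision.read_camera("top");w=vision.read_camera("wrist")
a=cv2.resize(w["image"],(400,300)); b=cv2.resize(t["image"][160:340,180:420],(400,300),interpolation=cv2.INTER_CUBIC)
c=vision.read_camera("scene")["image"]; cc=cv2.resize(c[225:345,370:530],(400,300),interpolation=cv2.INTER_CUBIC)
cv2.imwrite("pics/c4.png",np.vstack([np.hstack([a,b]),np.hstack([cc,cv2.resize(c,(400,300))])]))
E
python3 s7.py
```

```text
0.1055 [3.1 1.7 4.2] [0.4724 0.0663 0.1054]
0.1045 [3.  1.1 4.3] [0.4724 0.0663 0.1045]
0.1035 [3.4 1.2 5.2] [0.4724 0.0663 0.1035]
0.1025 [2.5 1.1 6.3] [0.4724 0.0663 0.1025]
0.1015 [3.3 1.1 7.7] [0.4724 0.0663 0.1016]
0.1005 [2.1 1.  7.9] [0.4724 0.0662 0.1006]
0.0995 [2.8 1.1 8. ] [0.4724 0.0662 0.0997]
0.0985 [1.8 1.4 9.6] [0.4724 0.0662 0.0988]
0.0975 [-1.   1.8 18.8] [0.4725 0.0662 0.0984]
0.0965 [-3.7  0.5 27.7] [0.4726 0.0663 0.098 ]
[-2.8  1.2 27.1] [ 0.28509181  0.57015987 -0.01895912] [0.4726105  0.06626715 0.09800292] [ 3.14053193e+00  3.38515076e-04 -2.96740103e+00] 0.023514054534937687 50.00700647011399 28.3417
```

View pics/c4.png

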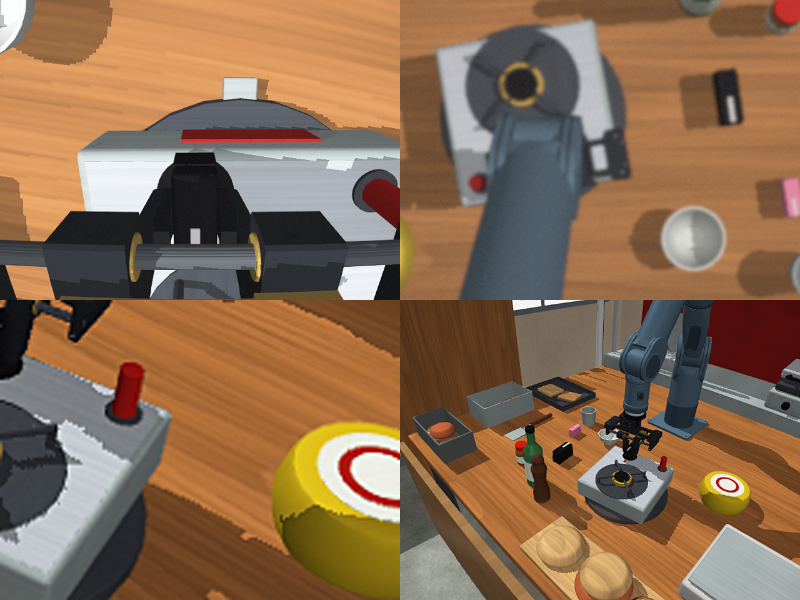

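The knob bottomed out at TCP z ≈ 98 mm (99 mm expected) and the force rose from 9.6 N to 27 N at the stop. The picture shows the stripe unmoved in the grip at wrist ≈(312,365), the knob over the spindle, the stove at the stop and the bystanders in place. I'm handing in.

```bash
python3 -c "
from plant import order,status
print(order.sign_off(),status.get_clock())"
```

```text
the job is handed in; nothing more can be done
the job is handed in; nothing more can be done
```

I turned the stove to its stop, fitted the knob stripe to tick and pressed it to the bottom of its travel, then handed the job in with it still gripped and held down; sign-off returned no verdict.

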